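Clear the piled slide and cover-glass boxes into their trays

TASK

After a morning of slide making, the slide box, the filter tub and the three cover-glass boxes were left in two piles on the microscope bench. Take the piles apart and put every one back in its own steel tray, the one with its outline and with the matching sample on the card joined to it, so that it lies lid up and flat on the tray's floor. They hold thin glass: set each one down, and let none of them fall.

Things in the scene. Friction and masses are not known exactly. Their poses are not given: they have to be found in the camera images.
- slide_box: pack of microscope slides: rectangular card box, plain brown card with a blank white label; 58 (own x) x 82 (own y) x 30 high. Origin: centre of its underside; z up, out of the lid; long side along y. About 0.25 kg, closed and stiff. It starts on the bench as the bottom of one of the two piles.
- filter_tub: tub of 47 mm membrane filter discs: the large round one, white with a ribbed dark grey lid; diameter 62, 30 high. Origin: centre of its underside; z up, out of the lid; round, so yaw does not matter. It starts on the bench as the bottom of the other pile.
- square_box: box of 40 x 40 mm cover glasses: square plastic box, white with a grey-blue lid; 46 x 46 x 20 high. Origin: centre of its underside; z up, out of the lid; sides along x and y. It starts on top of the slide box or of the large filter tub (second layer).
- long_box: box of 24 x 60 mm cover glasses: long narrow plastic box, white with a grey-blue lid; 34 (own x) x 70 (own y) x 20 high. Origin: centre of its underside; z up, out of the lid; long side along y. It starts on top of the slide box or of the large filter tub, whichever does not carry the square box.
- round_tub: tub of 25 mm round cover glasses: the small round one, white with a ribbed dark grey lid; diameter 36, 18 high. Origin: centre of its underside; z up, out of the lid; round, so yaw does not matter. It starts on top of the square box (third layer).
- slide_tray: home of the slide box: low rectangular steel tray, inside 78 (own x) x 102 (own y), so 10 free on each side. Fixed to the bench. Origin: centre of the tray's underside, z up; tray floor at z = 3, rim top at z = 9, rim 3 thick. A flat dark card 34 deep adjoins its +x side and carries a sample: a 26 x 76 slide with a white frosted end.
- filter_tray: home of the large round filter tub: low round steel tray, inside diameter 82, so 10 free all round. Fixed to the bench. Origin: centre of the tray's underside, z up; tray floor at z = 3, rim top at z = 9, rim 3 thick. A flat dark card 52 deep adjoins its +x side and carries a sample: a white disc of 47.
- square_tray: home of the square cover-glass box: low square steel tray, inside 66 x 66, so 10 free on each side. Fixed to the bench. Origin: centre of the tray's underside, z up; tray floor at z = 3, rim top at z = 9, rim 3 thick. A flat dark card 46 deep adjoins its +x side and carries a sample: a square glass of 40.
- long_tray: home of the long cover-glass box: low rectangular steel tray, inside 54 (own x) x 90 (own y), so 10 free on each side. Fixed to the bench. Origin: centre of the tray's underside, z up; tray floor at z = 3, rim top at z = 9, rim 3 thick. A flat dark card 32 deep adjoins its +x side and carries a sample: a glass of 24 x 60.
- round_tray: home of the small round cover-glass tub: low round steel tray, inside diameter 56, so 10 free all round. Fixed to the bench. Origin: centre of the tray's underside, z up; tray floor at z = 3, rim top at z = 9, rim 3 thick. A flat dark card 32 deep adjoins its +x side and carries a sample: a round glass of 25.
There are look-alikes about, which are no part of the job. Leave any pink or yellow look-alike of the long_box alone. What is shaped like the round_tub but pink is not meant.

How it is judged:
At the end, for the whole second after the job is handed in: Each of the five containers is in its own tray: centre within 15 mm of the tray's centre, underside on the tray's floor (less than 3 mm above it), lid up and level within 0.08 rad, released and at rest (horizontal distance between slide_box and slide_tray below 0.015 m and z of slide_box in the frame of slide_tray below 0.006 m and angle between each of slide_box, filter_tub, square_box, long_box, round_tub's own z axis and vertical below 0.08 rad and linear speed of each of slide_box, filter_tub, square_box, long_box, round_tub below 0.02 m/s and horizontal distance between filter_tub and filter_tray below 0.015 m and z of filter_tub in the frame of filter_tray below 0.006 m and horizontal distance between square_box and square_tray below 0.015 m and z of square_box in the frame of square_tray below 0.006 m and horizontal distance between long_box and long_tray below 0.015 m and z of long_box in the frame of long_tray below 0.006 m and horizontal distance between round_tub and round_tray below 0.015 m and z of round_tub in the frame of round_tray below 0.006 m); the robot touches nothing.
It fails at once if the slide box falls: it moves faster than 0.6 m/s (a drop of about 2 cm) with no finger touching it (linear speed of slide_box above 0.6 m/s and contact force between slide_box and the fingers below 0.02 N).
It fails at once if the filter tub falls: it moves faster than 0.6 m/s (a drop of about 2 cm) with no finger touching it (linear speed of filter_tub above 0.6 m/s and contact force between filter_tub and the fingers below 0.02 N).
It fails at once if the square box falls: it moves faster than 0.6 m/s (a drop of about 2 cm) with no finger touching it (linear speed of square_box above 0.6 m/s and contact force between square_box and the fingers below 0.02 N).
It fails at once if the long box falls: it moves faster than 0.6 m/s (a drop of about 2 cm) with no finger touching it (linear speed of long_box above 0.6 m/s and contact force between long_box and the fingers below 0.02 N).
It fails at once if the round tub falls: it moves faster than 0.6 m/s (a drop of about 2 cm) with no finger touching it (linear speed of round_tub above 0.6 m/s and contact force between round_tub and the fingers below 0.02 N).
It also fails if it takes over 115 s, if anything falls off the work surface, if the arm or the gripper's body presses on something with over 40 N, if the wrist force passes 120 N, or if a joint passes its speed limit or range.

ROBOT

A 7-joint arm with a two-finger parallel gripper is mounted at the origin on the work surface. World frame = base frame: x ahead of the robot, y to its left, z up, the work surface at z = 0. Lengths are in m, angles in rad, forces in N, time in s.
With the tool pointing down it reaches from about 0.35 to 0.9 m from the base axis. Payload 19.9 kg.
Tool frame: the origin (TCP) lies on the centre line of the jaws, within the pads' length; the fingertips stand ahead of it and the grasp point (between the pads) lies 6 mm ahead of it (env.tcp_to_tips is the z of the fingertips in the tool frame, in m); z points along the fingers, y is the line along which they close (so a half turn about z gives the same grasp; the last joint's range is limited). The gripper opens to 94 mm and grips with 3 to 60 N. Pads are 16 mm wide; open, the fingers measure 119 mm over their backs; the gripper's body (75 mm by 177 mm) begins 78 mm behind the grasp point.
Start: joints at [-1.321, 0.417, -0.01, 1.614, 0.005, 1.111, -0.053], TCP at [0.179, 0.599, 0.23] pointing down, gripper open.
Joint ranges: [-2.81, 2.81], [-0.39, 2.02], [-1.27, 1.25], [0.06, 2.57], [-1.19, 4.33], [0.19, 2], [-2.82, 2.82]. Speed limits (rad/s): [1.89, 1.89, 2.39, 2.39, 3.01, 3.01, 3.01].

INTERFACE

Orientations are given as a rotation vector (axis times angle).
In Python, from cell import env, vision, order gives the robot as it stands. The module is installed in compiled form; this text tells all that it offers.
- The arm moves only by the shell command python3 -m jog 'ROWS' [OPENING]. ROWS is JSON, a list of rows, each a list of 4 numbers: the shift along the tool's x, y, z in m, then the turn about the tool's z in rad. In form: [[tx, ty, tz, roll], ...]. A call has 1 to 20 rows; each row shifts and turns the commanded pose from where the row before left it, along the tool's axes as they then stand; what a row does not reach is not made up. A row lasts 1/12 s, in which the tool goes at most 41.7 mm and 7.16 degrees, less where a joint would pass 70% of its speed; a pose out of reach is approached as far as the arm can. A call with a gripper value outside its range is refused whole. OPENING is the closure, from 0 (fully open) to 1 (shut), set as the call begins (- or left out, the last holds). The fingers move at their own pace and stop on an object; the grip force is fixed at half the most. Time passes only in rows, so rows that do not move let the fingers close. It gives the time, the measured TCP pose, the force, the opening and the grip force at its end, in the units of the state.
- env.observe(): the state, without advancing time (a new reading comes with each control period).
- vision.grab_frame(name): name is "side" or "top" or "wrist"; returns a dict with "color" (384x512x3 uint8, blue, green, red), "camera_matrix" (3x3 intrinsics, pixels), "rvec" (rotation vector, rad) and "tvec" (3), from world to camera coordinates, as OpenCV has them. Camera axes: x right, y down, z forward; pixel columns grow to the right and rows downward; lengths in m; the calibration is good to about 2 mm. A picture is of the moment at which its call begins. There is no depth.
- order.close_job(): hands the job in; it is judged then, once.
The state is a dict: "clock": time; "joint_positions": joint angles; "dq": joint speeds; "effort": joint torques, N m; "eef_pos": TCP position; "ee_rot": TCP orientation; "ft_force": force on the tool from outside, world axes, zero at the start; "ft_torque": the same for the moment, N m; "width": finger opening in m; "grip_force": force on a finger pad.
Only numpy, scipy, OpenCV 4.12 (cv2) and the standard library are available. Lean on these libraries where they do the work, as an engineer would, in place of code of your own. Each camera call takes 0.05 s, during which the arm holds its last target. There are 200 camera calls.

## Working session

There is one attempt and no reset: what is moved stays moved. The work goes in short steps, Python scripts to look and compute and a shell command to move; the robot and the scene stay as the last step left them, time stands still between calls to the robot, and variables do not carry over. Pictures are saved under pics/ and viewed, at most 14 in all, crops included, and the job is handed in when it is done.

```bash
mkdir -p pics; cat > h.py <<'E'
import numpy as np, cv2
from cell import env, vision, order
def grab(n):
    f=vision.grab_frame(n); np.savez('last_'+n,**{k:np.array(v) for k,v in f.items()}); return f
def load(n): return dict(np.load('last_'+n+'.npz'))
def ray(f,px):
    R=cv2.Rodrigues(np.float64(f['rvec']))[0]; t=np.float64(f['tvec']).ravel()
    p=cv2.undistortPoints(np.float64(px).reshape(-1,1,2),np.float64(f['camera_matrix']),None).reshape(-1,2)
    return -R.T@t, np.c_[p,np.ones(len(p))]@R
def onz(f,px,z):
    c,d=ray(f,px); return c+d*((z-c[2])/d[:,2])[:,None]
def tri(f1,p1,f2,p2):
    c1,d1=ray(f1,[p1]);c2,d2=ray(f2,[p2]);A=np.c_[d1[0],-d2[0]]
    s=np.linalg.lstsq(A,c2-c1,rcond=None)[0];a=c1+s[0]*d1[0];b=c2+s[1]*d2[0];return (a+b)/2,np.linalg.norm(a-b)
def proj(f,P): return cv2.projectPoints(np.float64(P).reshape(-1,3),np.float64(f['rvec']),np.float64(f['tvec']),np.float64(f['camera_matrix']),None)[0].reshape(-1,2)
E
python3 - <<'E'
from h import *
for n in('top','side','wrist'):
    f=grab(n); cv2.imwrite(f'pics/{n}0.png',cv2.resize(f['color'],(800,600),interpolation=cv2.INTER_CUBIC)); print(n,ray(f,[[256,192]]))
s=env.observe();print({k:np.round(v,3) for k,v in s.items()},env.tcp_to_tips,cv2.Rodrigues(np.float64(s['ee_rot']))[0].round(2))
E
```

```text
top (array([ 0.28017849, -0.01163198,  1.16689299]), array([[ 0.17233476,  0.00255931, -0.98528409]]))
side (array([0.08018737, 0.42672899, 0.6788458 ]), array([[ 0.47802944, -0.50418787, -0.71944139]]))
wrist (array([0.11381014, 0.61745547, 0.38452073]), array([[ 0.22989276, -0.06855886, -0.97083185]]))
{'clock': np.float64(0.15), 'joint_positions': array([-1.321,  0.418, -0.01 ,  1.614,  0.005,  1.111, -0.053]), 'dq': array([ 0.003, -0.002, -0.   , -0.   , -0.001, -0.001, -0.   ]), 'effort': array([ 1.0000e-03, -8.5153e+01,  6.3900e-01, -4.2614e+01, -4.9000e-02,
        1.7000e-02,  0.0000e+00]), 'eef_pos': array([0.179, 0.599, 0.23 ]), 'ee_rot': array([-4.550e-01, -3.108e+00,  1.000e-03]), 'ft_force': array([ 0.753, -0.491, -0.419]), 'ft_torque': array([ 0.026, -0.017, -0.   ]), 'grip_force': np.float64(0.0), 'width': np.float64(0.094)} 0.025 [[-0.96  0.29 -0.  ]
 [ 0.29  0.96 -0.  ]
 [-0.   -0.   -1.  ]]
```

View pics/top0.png

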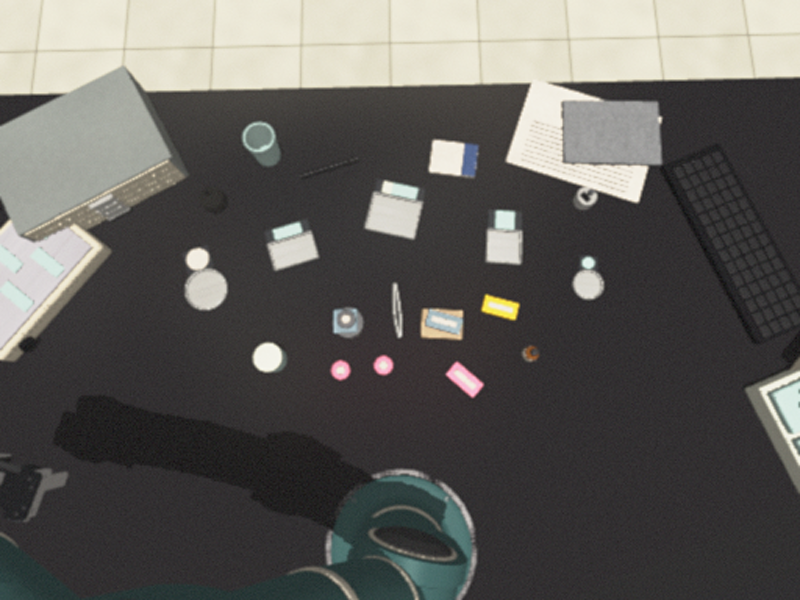

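View pics/side0.png

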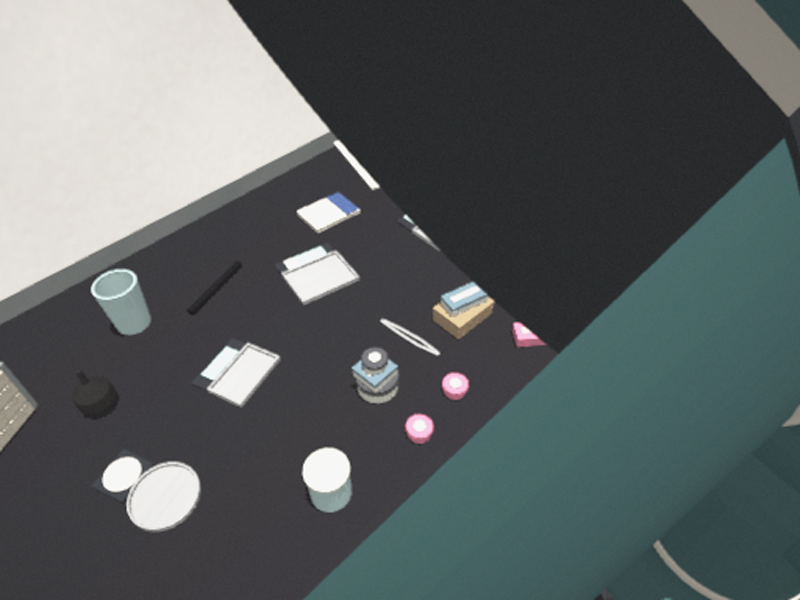

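The top view shows the trays (800x600 px): filter (206,289), long (292,250), slide (395,213), square (504,246) and round (588,284). One pile is at (347,321): round tub on square box on filter tub. The other is at (442,323): long box on slide box. The look-alikes are pink tubs at (341,370) and (383,365), a yellow long box at (500,307) and a pink one at (464,379).

```bash
python3 - <<'E'
from h import *
f=load('top'); k=.64
for n,p,z in [('filt',(206,289),.009),('long',(292,250),.009),('slide',(395,213),.009),('sq',(504,246),.009),('round',(588,284),.009),('pileA',(347,319),.068),('pileB',(442,322),.05)]:
    print(n,onz(f,[[p[0]*k,p[1]*k]],z).round(3))
img=f['color']; c=img[105:255,100:400]; cv2.imwrite('pics/c1.png',cv2.resize(c,(800,400),interpolation=cv2.INTER_CUBIC))
w=load('wrist')
s=env.observe();R=cv2.Rodrigues(np.float64(s['ee_rot']))[0]
Rc=cv2.Rodrigues(w['rvec'])[0]; print('cam in tool',R.T@((-Rc.T@w['tvec'].ravel())-s['eef_pos']),(R.T@Rc.T).round(3),w['camera_matrix'])
E
```

```text
filt [[0.515 0.4   0.009]]
long [[0.596 0.22  0.009]]
slide [[ 0.673 -0.002  0.009]]
sq [[ 0.595 -0.232  0.009]]
round [[ 0.509 -0.403  0.009]]
pileA [[0.436 0.097 0.068]]
pileB [[ 0.429 -0.092  0.05 ]]
cam in tool [ 0.06800819 -0.00072742 -0.15455025] [[ 0.002 -0.973 -0.232]
 [ 1.     0.002 -0.   ]
 [ 0.001 -0.232  0.973]] [[285.56918305   0.         255.57568928]
 [  0.         285.56918305 189.72854201]
 [  0.           0.           1.        ]]
```

View pics/c1.png

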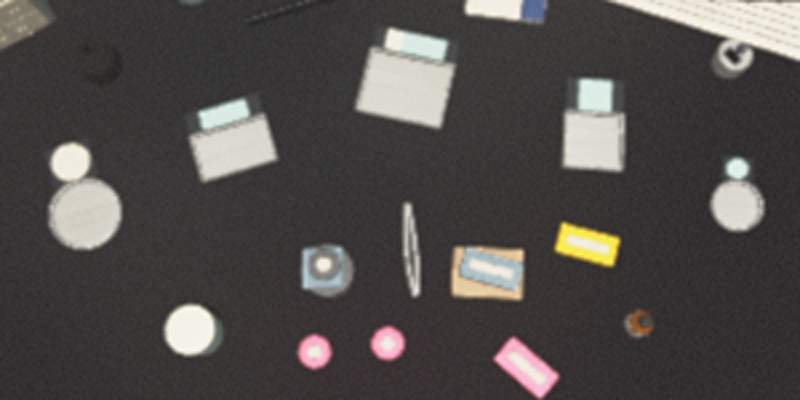

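```bash
python3 -m jog '[[-0.0241,-0.0276,0,0],[-0.0241,-0.0276,0,0],[-0.0241,-0.0276,0,0],[-0.0241,-0.0276,0,0],[-0.0241,-0.0276,0,0],[-0.0241,-0.0276,0,0],[-0.0241,-0.0276,0,0],[-0.0241,-0.0276,0,0],[-0.0241,-0.0276,0,0],[-0.0241,-0.0276,0,0],[-0.0241,-0.0276,0,0],[-0.0241,-0.0276,0,0],[-0.0241,-0.0276,0,0],[-0.0241,-0.0276,0,0],[-0.0241,-0.0276,0,0],[-0.0241,-0.0276,0,0]]'
python3 -m jog '[[-0.0241,-0.0276,0,0],[-0.0241,-0.0276,0,0],[0,0,0,-0.097],[0,0,0,-0.097],[0,0,0,-0.097],[0,0,0,0],[0,0,0,0]]'
python3 - <<'E'
from h import *
f=grab('wrist'); cv2.imwrite('pics/w1.png',cv2.resize(f['color'],(800,600),interpolation=cv2.INTER_CUBIC))
E
```

```text
clock: 1.48
eef_pos: [0.4222, 0.0633, 0.2306]
ee_rot: [0.455, 3.108, 0.0]
ft_force: [1.0, 1.4, -1.0]
width: 0.0937
grip_force: 0.0
clock: 2.07
eef_pos: [0.4523, -0.0016, 0.2304]
ee_rot: [-0.005, -3.141, 0.0]
ft_force: [-1.0, 0.9, -0.1]
width: 0.0938
grip_force: 0.0
```

View pics/w1.png

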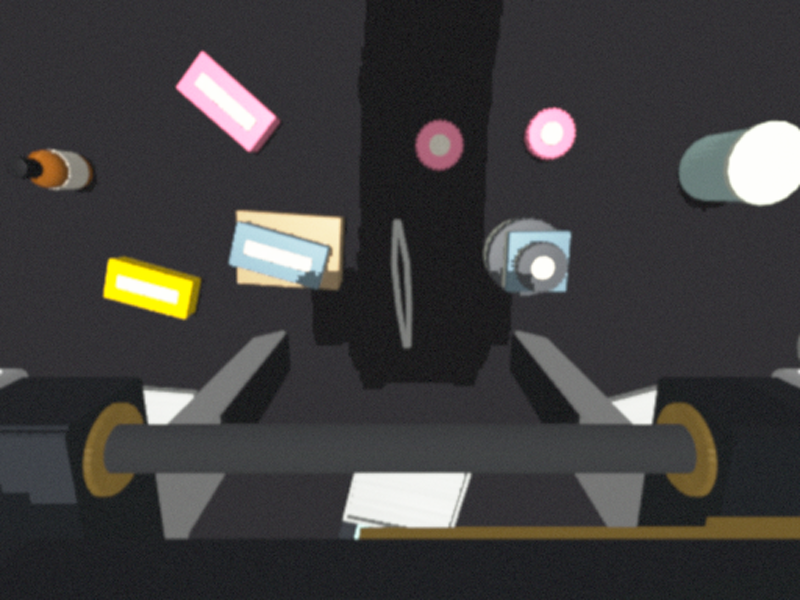

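The wrist view shows the round tub's label at (542,267), the square lid with corners (506,232), (571,231), (568,291) and (506,290), the long lid around (281,256), and the slide box with corners (237,211) and (344,217). Next I refine these with masks and stereo.

```bash
cat >> h.py <<'E'
def blob(img,lo,hi,roi=None,hsv=True):
    m=cv2.inRange(cv2.cvtColor(img,cv2.COLOR_BGR2HSV) if hsv else img,lo,hi)
    if roi is not None:
        z=np.zeros_like(m);x0,y0,x1,y1=roi;z[y0:y1,x0:x1]=m[y0:y1,x0:x1];m=z
    n,l,s,c=cv2.connectedComponentsWithStats(m)
    i=1+np.argmax(s[1:,4]); cs=max(cv2.findContours(np.uint8(l==i),0,2)[0],key=cv2.contourArea)
    return c[i],s[i],cs.reshape(-1,2)
E
python3 - <<'E'
from h import *
w,t=load('wrist'),load('top')
# labels (bright low saturation)
def white(im,roi): return blob(im,(0,0,185),(180,60,255),roi)
a,sa,_=white(w['color'],(325,140,370,190)); b,sb,_=white(t['color'],(212,195,232,212))
print('round label',a,sa,b,sb,tri(w,a,t,b))
a,sa,_=white(w['color'],(145,140,215,185)); b,sb,_=white(t['color'],(265,195,300,215))
print('long label',a,sa,b,sb,tri(w,a,t,b))
for z,n,ps in [(.07,'sq@.05',[(506,232),(571,231),(568,291),(506,290)]),(.05,'long',[(237,221),(330,250),(322,288),(230,256)]),(.03,'slide',[(237,211),(344,217),(340,290),(236,280)])]:
    if n[0]=='s' and n[1]=='q': z=.05
    P=onz(w,np.array(ps)*.64,z); print(n,P.mean(0).round(4),np.linalg.norm(np.diff(P[[0,1,2,3,0]],axis=0),axis=1).round(3)); d=P-np.roll(P,-1,0); print(np.degrees(np.arctan2(d[:,1],d[:,0])).round(1))
# trays from top
for n,r in dict(filt=(115,165,150,202),long=(165,145,207,175),slide=(230,122,272,155),sq=(308,145,338,172),rnd=(362,170,390,195)).items():
    c,s,cs=blob(t['color'],(90,90,90),(255,255,255),r,False); rect=cv2.minAreaRect(cs)
    print(n,c.round(1),s,rect, onz(t,[c],.006).round(4))
im=cv2.resize(t['color'][115:215,110:395],None,fx=2.8,fy=4); cv2.imwrite('pics/t2.png',im)
c=w['color'][120:200,130:380]; cv2.imwrite('pics/w1c.png',cv2.resize(c,(800,256),interpolation=cv2.INTER_CUBIC))
E
```

```text
round label [342.80113636 154.41761364] [325 148  40  25 352] [218.47619048 208.        ] [214 199  14  13  42] (array([0.42968312, 0.11397348, 0.00608149]), np.float64(0.006462678315431581))
long label [175.58371336 162.21042345] [ 147  141   62   41 1535] [283.91880342 205.35470085] [273 198  22  17 234] (array([ 0.43011831, -0.09466058,  0.05608143]), np.float64(0.0009448764070873259))
sq@.05 [0.4368 0.1028 0.05  ] [0.048 0.046 0.048 0.044]
[ -89.2 -177.9   89.     3.1]
long [ 0.4309 -0.0921  0.05  ] [0.072 0.03  0.073 0.027]
[-107.6  166.1   70.1  -16.1]
slide [ 0.4306 -0.0899  0.03  ] [0.084 0.059 0.085 0.055]
[-93.2 175.1  84.3  -5.7]
filt [130.5 182.2] [118 165  28  34 720] ((131.5, 181.5), (33.0, 27.0), 90.0) [[0.5244 0.4056 0.006 ]]
long [186.1 157.8] [171 145  33  28 708] ((185.9622802734375, 156.367919921875), (26.785306930541992, 30.494041442871094), 74.05460357666016) [[0.6042 0.2228 0.006 ]]
slide [252.2 136.1] [233 122  38  32 947] ((252.02943420410156, 134.61764526367188), (33.949623107910156, 31.12952423095703), 12.52880573272705) [[6.752e-01 6.000e-04 6.000e-03]]
sq [322.3 156.7] [311 145  24  25 555] ((322.5, 157.0), (24.0, 23.0), 90.0) [[ 0.5981 -0.2317  0.006 ]]
rnd [376. 181.] [366 170  21  22 339] ((376.0, 180.5), (21.0, 20.0), 90.0) [[ 0.5118 -0.4029  0.006 ]]
```

View pics/w1c.png

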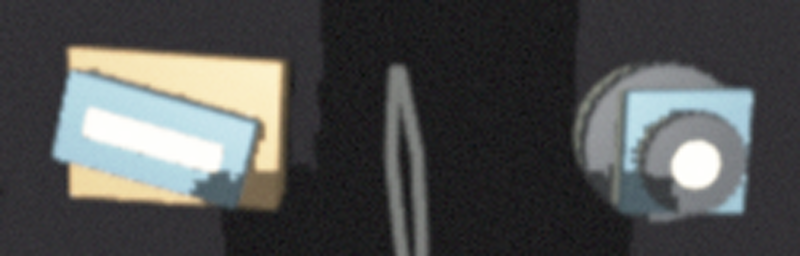

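```bash
cat > snap.py <<'E'
from h import *; import sys
f=grab('wrist'); n=sys.argv[1]; np.savez('last_'+n,**{k:np.array(v) for k,v in f.items()}); cv2.imwrite(f'pics/{n}.png',cv2.resize(f['color'],(800,600),interpolation=cv2.INTER_CUBIC))
E
cp last_wrist.npz last_w1.npz
python3 -m jog '[[-0.0222,0.0275,0,0],[-0.0222,0.0275,0,0],[-0.0222,0.0275,0,0],[-0.0222,0.0275,0,0],[-0.0222,0.0275,0,0],[-0.0222,0.0275,0,0],[-0.0222,0.0275,0,0],[-0.0222,0.0275,0,0],[0,0,0,0],[0,0,0,0]]'; python3 snap.py w2
python3 -m jog '[[0,-0.034,0,0],[0,-0.034,0,0],[0,-0.034,0,0],[0,-0.034,0,0],[0,-0.034,0,0],[0,-0.034,0,0],[0,-0.034,0,0],[0,-0.034,0,0],[0,-0.034,0,0],[0,-0.034,0,0],[0,-0.034,0,0],[0,-0.034,0,0],[0,-0.034,0,0],[0,0,0,0],[0,0,0,0]]'; python3 snap.py w3
python3 -c "
from h import *
print(tri(load('w1'),(347.8,170.9),load('top'),(221.5,204.4)))
a,b=cv2.imread('pics/w2.png')[:400],cv2.imread('pics/w3.png')[:400]
cv2.imwrite('pics/w23.png',cv2.resize(np.vstack([a,b]),(600,600)))"
```

```text
clock: 2.95
eef_pos: [0.63, 0.22, 0.2293]
ee_rot: [-0.0, -3.141, 0.002]
ft_force: [0.0, -0.8, 0.0]
width: 0.094
grip_force: 0.0
clock: 4.25
eef_pos: [0.6284, -0.2266, 0.2309]
ee_rot: [0.009, 3.142, -0.001]
ft_force: [0.1, 1.5, 0.1]
width: 0.0939
grip_force: 0.0
(array([0.43451338, 0.09667087, 0.08328715]), np.float64(0.0018280649213726296))
```

View pics/w23.png

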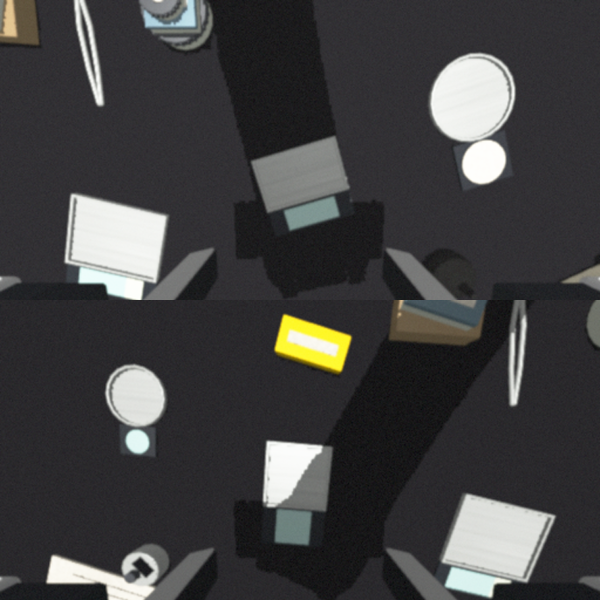

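w23 shows (top half) the slide tray (116,238), long tray (301,175) and filter tray (472,97). The bottom half shows the round tray (136,395), square tray (297,476) and slide tray (498,538).

```bash
python3 - <<'E'
from h import *
def q(f,ps,z,off=0):
    P=onz(load(f),(np.array(ps,float)-[0,off])/1.1719,z); d=np.roll(P,-1,0)-P
    print(P.mean(0).round(4),np.linalg.norm(d,axis=1).round(3),np.degrees(np.arctan2(d[:,1],d[:,0])).round(1))
print('slide w2,w3');q('w2',[(72,194),(168,213),(158,282),(65,264)],.009);q('w3',[(465,493),(554,516),(525,581),(442,563)],.009,300)
print('long');q('w2',[(251,160),(335,137),(350,190),(270,212)],.009)
print('filt');q('w2',[(429,97),(472,54),(515,97),(472,142)],.009)
print('round');q('w3',[(106,395),(136,365),(166,395),(136,426)],.009,300)
print('sq');q('w3',[(266,441),(332,446),(327,511),(263,507)],.009,300)
# stereo check of tray heights: slide tray centre w2/w3, filter & round w/ top
c=lambda p,o=0:(np.array(p,float)-[0,o])/1.1719
print('h slide',tri(load('w2'),c((116,238)),load('w3'),c((497,538),300)))
t=lambda p:np.array(p)*.375+[100,105]
print('h filt',tri(load('w2'),c((472,97)),load('top'),t((85.5,214))),'h round',tri(load('w3'),c((136,395),300),load('top'),t((738,206))))
E
```

```text
slide w2,w3
[0.6715 0.0052 0.009 ] [0.109 0.087 0.111 0.087] [  78.5  -13.  -101.8  165.7]
[0.6711 0.0029 0.009 ] [0.109 0.083 0.105 0.086] [  75.6  -14.8 -102.9  167.8]
long
[0.5971 0.2213 0.009 ] [0.095 0.061 0.094 0.062] [ 105.    17.6  -74.3 -161.3]
filt
[0.5156 0.4016 0.009 ] [0.058 0.065 0.061 0.069] [ 136.    50.4  -40.7 -132.2]
round
[ 0.5109 -0.4003  0.009 ] [0.046 0.041 0.048 0.042] [ 129.6   43.8  -48.5 -138.5]
sq
[ 0.5977 -0.23    0.009 ] [0.072 0.073 0.073 0.074] [ 85.5  -3.5 -93.9 175.7]
h slide (array([0.67041281, 0.00446964, 0.00721048]), np.float64(0.0003634208118410147))
h filt (array([0.51411641, 0.40026017, 0.00881044]), np.float64(0.002455861443213922)) h round (array([ 0.50902112, -0.40701011, -0.00333594]), np.float64(0.002033417938153617))
```

```bash
python3 -m jog '[[0.0108,0.0327,0,0],[0.0108,0.0327,0,0],[0.0108,0.0327,0,0],[0.0108,0.0327,0,0],[0.0108,0.0327,0,0],[0.0108,0.0327,0,0],[0.0108,0.0327,0,0],[0.0108,0.0327,0,0],[0.0108,0.0327,0,0],[0.0108,0.0327,0,0],[0,0,0,0],[0,0,0,0],[0,0,0,0]]'; python3 snap.py w4
python3 -c "
from h import *
a=load('w4')['color'][60:260,156:356]
cv2.imwrite('pics/w4c.png',cv2.resize(a,(600,600),interpolation=cv2.INTER_CUBIC))"
```

```text
clock: 5.38
eef_pos: [0.5215, 0.1038, 0.2308]
ee_rot: [-0.001, 3.141, 0.0]
ft_force: [0.6, -0.3, -0.6]
width: 0.094
grip_force: 0.0
```

View pics/w4c.png

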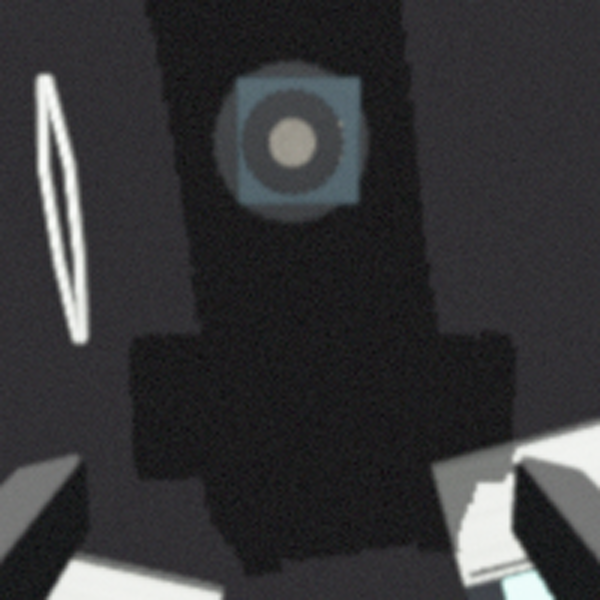

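Nice view, crop px = 3×: round label (292,142), tub ring 240–342 × 90–195; square lid corners (237,77)–(360,204); filter lid circle centre ≈(291,141), diameter ≈154–160.

```bash
python3 - <<'E'
from h import *
f=load('w4'); u=lambda p:np.array(p,float)/3+[156,60]
for n,ps,z in [('lab',[(292,142)],.068),('ring',[(240,142),(342,142),(291,90),(291,195)],.068),('sq',[(237,77),(359,77),(360,204),(239,204)],.05),('filt',[(214,141),(368,141),(291,61),(291,222)],.03)]:
    P=onz(f,u(ps),z); print(n,P.round(4).tolist() if len(P)<2 else (P.mean(0).round(4),np.ptp(P,axis=0).round(3)))
print('stereo label',tri(load('w1'),(347.8,170.9),f,u((292,142))), 'stereo sq corner',tri(load('w1'),np.array((571,231))*.64,f,u((359,77))),'filt',tri(load('w1'),np.array((484,257))*.64,f,u((214,141))))
E
```

```text
lab [[0.4385, 0.1008, 0.068]]
ring (array([0.4387, 0.1004, 0.068 ]), array([0.036, 0.036, 0.   ]))
sq (array([0.4375, 0.1032, 0.05  ]), array([0.046, 0.046, 0.   ]))
filt (array([0.4368, 0.1001, 0.03  ]), array([0.062, 0.061, 0.   ]))
stereo label (array([0.43821366, 0.1010091 , 0.06901965]), np.float64(0.0008523282244435946)) stereo sq corner (array([0.41420125, 0.12559912, 0.05043385]), np.float64(0.0007751748858717549)) filt (array([0.43681666, 0.06797418, 0.02116948]), np.float64(0.0018973722845812432))
```

```bash
python3 -m jog '[[0.0207,-0.0008,0.02,0],[0.0207,-0.0008,0.02,0],[0.0207,-0.0008,0.02,0],[0.0207,-0.0008,0.02,0],[0,0,0.02,0],[0,0,0.02,0],[0,0,0.01,0],[0,0,0.01,0],[0,0,0.005,0],[0,0,0.005,0],[0,0,0,0],[0,0,0,0],[0,0,0,0]]'
```

```text
clock: 6.52
eef_pos: [0.4395, 0.1003, 0.081]
ee_rot: [-0.0, 3.141, 0.0]
ft_force: [-0.4, 0.8, -0.0]
width: 0.0941
grip_force: 0.0
```

```bash
python3 -m jog '[[0.001,0,0.003,0],[0,0,0,0]]'; python3 -m jog '[[0,0,0,0],[0,0,0,0],[0,0,0,0],[0,0,0,0],[0,0,0,0],[0,0,0,0],[0,0,0,0],[0,0,0,0]]' 1
```

```text
clock: 6.68
eef_pos: [0.438, 0.1003, 0.0774]
ee_rot: [-0.001, 3.141, 0.0]
ft_force: [-0.4, 0.3, 0.2]
width: 0.0943
grip_force: 0.0
clock: 7.35
eef_pos: [0.4381, 0.1002, 0.0775]
ee_rot: [0.0, -3.142, 0.0]
ft_force: [0.1, -0.4, -0.1]
width: 0.0442
grip_force: 0.0
```

```bash
python3 -m jog '[[0,0,0,0],[0,0,0,0],[0,0,0,0],[0,0,0,0]]'; python3 -m jog '[[0,0,-0.002,0],[0,0,-0.006,0],[0,0,-0.012,0],[0,0,-0.02,0],[0,0,-0.02,0],[0,0,-0.02,0],[0,0,0,0]]'
```

```text
clock: 7.68
eef_pos: [0.4381, 0.1002, 0.0775]
ee_rot: [-0.0, 3.142, -0.0]
ft_force: [-0.2, 0.6, -0.1]
width: 0.0354
grip_force: 30.0
clock: 8.27
eef_pos: [0.4396, 0.1005, 0.161]
ee_rot: [0.0, 3.137, 0.003]
ft_force: [1.2, -0.2, 0.5]
width: 0.0355
grip_force: 30.0
```

```bash
python3 -m jog '[[0.001,-0.015,0,0],[0.00125,-0.0325,0,0],[0.00125,-0.0325,0,0],[0.00125,-0.0325,0,0],[0.00125,-0.0325,0,0],[0.00125,-0.0325,0,0],[0.00125,-0.0325,0,0],[0.00125,-0.0325,0,0],[0.00125,-0.0325,0,0],[0.00125,-0.0325,0,0],[0.00125,-0.0325,0,0],[0.00125,-0.0325,0,0],[0.00125,-0.0325,0,0],[0.00125,-0.0325,0,0],[0.00125,-0.0325,0,0],[0.00125,-0.0325,0,0],[0,-0.0175,0.01,0],[0,0,0.03,0],[0,0,0.03,0],[0,0,0.025,0]]'; python3 -m jog '[[0,0,0.02,0],[0,0,0.01,0],[0,0,0,0],[0,0,0,0]]'
```

```text
clock: 9.93
eef_pos: [0.4179, -0.4197, 0.0606]
ee_rot: [-0.001, -3.141, -0.001]
ft_force: [1.0, 0.4, 0.0]
width: 0.0354
grip_force: 30.0
clock: 10.27
eef_pos: [0.4185, -0.42, 0.0329]
ee_rot: [0.0, -3.141, 0.0]
ft_force: [0.3, 0.8, -0.8]
width: 0.0348
grip_force: 30.0
```

```bash
python3 -m jog '[[0,0,0.003,0],[0,0,0.002,0],[0,0,0,0]]'; python3 -m jog '[[0,0,0,0],[0,0,0,0],[0,0,0,0]]' 0.4;  python3 -m jog '[[0,0,-0.004,0],[0,0,-0.003,0],[0,0,0,0],[0,0,0,0]]'
```

```text
clock: 10.52
eef_pos: [0.4188, -0.4199, 0.0281]
ee_rot: [-0.001, 3.141, -0.001]
ft_force: [-1.0, 0.3, -0.3]
width: 0.0354
grip_force: 30.0
clock: 10.77
eef_pos: [0.4186, -0.4199, 0.0278]
ee_rot: [-0.0, 3.141, -0.001]
ft_force: [-0.5, 0.7, 0.0]
width: 0.052
grip_force: 0.0
clock: 11.1
eef_pos: [0.4187, -0.4199, 0.0349]
ee_rot: [-0.0, 3.141, -0.001]
ft_force: [0.4, 0.1, -0.2]
width: 0.0561
grip_force: 0.0
```

```bash
python3 -m jog '[[0,0,0,0],[0,0,0,0],[0,0,0,0],[0,0,0,0],[0,0,0,0]]' 1
```

```text
clock: 11.52
eef_pos: [0.4184, -0.4197, 0.0344]
ee_rot: [0.0, -3.141, -0.0]
ft_force: [0.5, -0.9, -0.1]
width: 0.0352
grip_force: 30.0
```

```bash
python3 -m jog '[[0,0,-0.01,0],[0,0,-0.02,0],[0,0,-0.02,0],[-0.0229,0.0045,-0.01,0],[-0.0229,0.0045,0,0],[-0.0229,0.0045,0,0],[-0.0229,0.0045,0,0],[0,0,0.015,0],[0,0,0.02,0],[0,0,0.01,0],[0,0,0.005,0],[0,0,0,0],[0,0,0,0]]'
```

```text
clock: 12.6
eef_pos: [0.5099, -0.4022, 0.0452]
ee_rot: [0.001, 3.141, -0.001]
ft_force: [0.0, 0.1, -0.4]
width: 0.0352
grip_force: 30.0
```

```bash
python3 -m jog '[[0,0,0.003,0],[0,0,0.002,0],[0,0,0.002,0],[0,0,0,0],[0,0,0,0]]'; python3 -m jog '[[0,0,0,0],[0,0,0,0],[0,0,0,0],[0,0,0,0]]' 0.4; python3 -m jog '[[0,0,-0.01,0],[0,0,-0.02,0],[0,0,-0.035,0],[0,0,-0.035,0],[0,0,-0.035,0],[0,0,-0.035,0]]' 0
```

```text
clock: 13.02
eef_pos: [0.5101, -0.4018, 0.0376]
ee_rot: [-0.0, 3.142, -0.0]
ft_force: [-1.0, -0.1, -1.1]
width: 0.0349
grip_force: 30.0
clock: 13.35
eef_pos: [0.5101, -0.4018, 0.0376]
ee_rot: [-0.0, 3.142, -0.0]
ft_force: [0.2, -0.4, 0.5]
width: 0.0556
grip_force: 0.0
clock: 13.85
eef_pos: [0.5097, -0.4018, 0.2101]
ee_rot: [0.0, 3.141, -0.001]
ft_force: [-0.2, 0.4, 0.0]
width: 0.0922
grip_force: 0.0
```

```bash
python3 -m jog '[[-0.001,0.031,-0.002,0],[-0.001,0.031,-0.002,0],[-0.001,0.031,-0.002,0],[-0.001,0.031,-0.002,0],[-0.001,0.031,-0.002,0],[-0.001,0.031,-0.002,0],[-0.001,0.031,-0.002,0],[-0.001,0.031,-0.002,0],[-0.001,0.031,-0.002,0],[-0.001,0.031,-0.002,0],[0,0,0,0],[0,0,0,0],[0,0,0,0]]'; python3 snap.py w5
python3 -c "
from h import *
print(env.observe()['joint_positions'])
a=load('w5')['color'][60:260,156:356]
cv2.imwrite('pics/w5c.png',cv2.resize(a,(600,600),interpolation=cv2.INTER_CUBIC))"
```

```text
clock: 14.93
eef_pos: [0.5199, -0.0923, 0.2281]
ee_rot: [0.0, 3.141, -0.0]
ft_force: [0.0, 0.0, -0.7]
width: 0.094
grip_force: 0.0
[-0.35441708  0.27542245  0.56220229  1.87288743 -0.16865253  1.0397726
  1.84624558]
```

View pics/w5c.png

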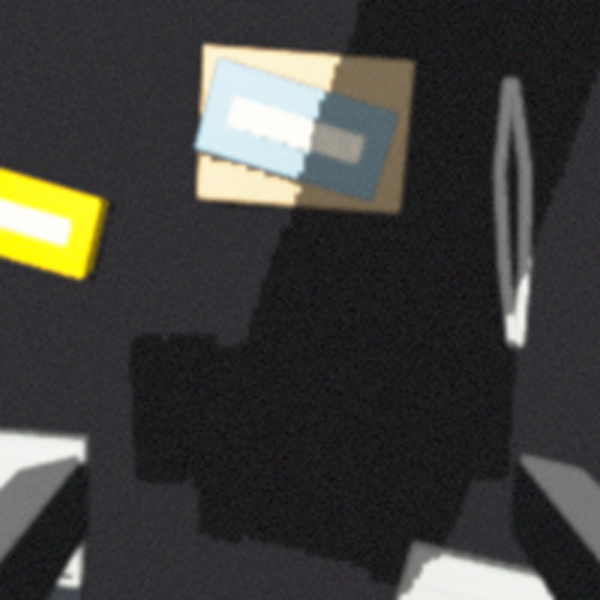

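w5c: the long box (grey-blue lid) has corners (218,58), (400,112), (374,202), (195,149). It sits on the brown slide box, corners (204,44), (415,61), (400,213), (197,199). The yellow box at (50,222) is a look-alike on the bench, and the pink one is out of view. The grey-blue one on the brown card box is the one meant.

```bash
python3 - <<'E'
from h import *
f=load('w5'); u=lambda p:np.array(p,float)/3+[156,60]
for n,ps,z in [('long',[(218,58),(400,112),(374,202),(195,149)],.05),('slide',[(204,44),(415,61),(400,213),(197,199)],.03)]:
    P=onz(f,u(ps),z); d=np.roll(P,-1,0)-P
    print(n,P.mean(0).round(4),np.linalg.norm(d,axis=1).round(3),np.degrees(np.arctan2(d[:,1],d[:,0])).round(1))
w=load('w1')
print(tri(w,np.array((330,250))*.64,f,u((400,112))),tri(w,np.array((237,211))*.64,f,u((204,44))))
E
python3 -m jog '[[0,0,0,-0.12],[0,0,0,-0.12]]'; python3 -c "
from h import *
print(env.observe()['joint_positions'])"
```

```text
long [ 0.4324 -0.0935  0.05  ] [0.07  0.034 0.07  0.033] [  74.4  -15.3 -106.   163.9]
slide [ 0.4311 -0.0908  0.03  ] [0.082 0.058 0.082 0.059] [ 85.7  -4.1 -93.8 175.9]
(array([ 0.42669918, -0.05479978,  0.05159161]), np.float64(0.0025611436304255795)) (array([ 0.39946306, -0.12924501,  0.03026959]), np.float64(0.0009311041620889865))
clock: 15.15
eef_pos: [0.5198, -0.093, 0.2276]
ee_rot: [0.381, -3.118, 0.001]
ft_force: [-0.4, -0.1, 0.4]
width: 0.094
grip_force: 0.0
[-0.3197345   0.27085894  0.52011883  1.87188868 -0.15433284  1.03845537
  2.07742701]
```

```bash
python3 -m jog '[[0,0,0,0.116],[0,0,0,0.116],[0,0,0,0.116],[0,0,0,0.116],[0,0,0,0.116],[0,0,0,0.116],[0,0,0,0.116],[0,0,0,0.116],[0,0,0,0.116],[0,0,0,0.116],[0,0,0,0.116],[0,0,0,0.116],[0,0,0,0.116],[0,0,0,0.116],[0,0,0,0.116],[0,0,0,0.116],[0,0,0,0.116],[0,0,0,0.116]]'; python3 -m jog '[[-0.006,-0.021,0.01,0],[-0.006,-0.021,0.01,0],[-0.006,-0.021,0.01,0],[-0.006,-0.021,0.01,0],[0,0,0.03,0],[0,0,0.02,0],[0,0,0.02,0],[0,0,0.01,0],[0,0,0,0],[0,0,0,0],[0,0,0,0]]'
```

```text
clock: 16.65
eef_pos: [0.5198, -0.0932, 0.2277]
ee_rot: [2.514, 1.883, -0.0]
ft_force: [-0.3, 0.4, 0.2]
width: 0.0937
grip_force: 0.0
clock: 17.57
eef_pos: [0.4331, -0.0925, 0.1084]
ee_rot: [2.507, 1.892, 0.001]
ft_force: [0.1, -0.3, 0.2]
width: 0.0935
grip_force: 0.0
```

```bash
python3 -m jog '[[-0.001,-0.0007,0.02,0],[0,0,0.015,0],[0,0,0.006,0],[0,0,0.003,0],[0,0,0,0],[0,0,0,0]]'; python3 -m jog '[[0,0,0,0],[0,0,0,0],[0,0,0,0],[0,0,0,0],[0,0,0,0],[0,0,0,0],[0,0,0,0],[0,0,0,0],[0,0,0,0],[0,0,0,0],[0,0,0,0],[0,0,0,0]]' 1
```

```text
clock: 18.07
eef_pos: [0.4322, -0.0928, 0.0643]
ee_rot: [2.506, 1.893, 0.001]
ft_force: [0.5, 0.5, -0.5]
width: 0.0943
grip_force: 0.0
clock: 19.07
eef_pos: [0.4317, -0.0927, 0.0635]
ee_rot: [2.507, 1.893, -0.0]
ft_force: [0.3, 0.1, -0.1]
width: 0.0335
grip_force: 30.0
```

```bash
python3 -m jog '[[0,0,-0.004,0],[0,0,-0.01,0],[0,0,-0.02,0],[0,0,-0.03,0],[0.012,0.0025,-0.016,0],[0.025,0.005,0,0],[0.031,0.0065,0,0],[0.031,0.0065,0,0],[0.031,0.0065,0,0],[0.031,0.0065,0,0],[0.031,0.0065,0,0],[0.031,0.0065,0,0],[0.031,0.0065,0,0],[0.031,0.0065,0,0],[0.031,0.0065,0,0],[0.031,0.0066,0,0],[0,0,0,-0.1134],[0,0,0,-0.1134],[0,0,0,-0.1134],[0,0,0,-0.1134]]';python3 -m jog '[[0,0,0,-0.1134],[0,0,0.02,0],[0,0,0.03,0],[0,0,0.02,0],[0,0,0,0],[0,0,0,0],[0,0,0,0]]'
```

```text
clock: 20.73
eef_pos: [0.5964, 0.2212, 0.1444]
ee_rot: [2.009, 2.414, -0.001]
ft_force: [-0.3, -0.6, -1.2]
width: 0.0336
grip_force: 30.0
clock: 21.32
eef_pos: [0.5972, 0.2213, 0.0753]
ee_rot: [1.876, 2.518, 0.002]
ft_force: [0.2, 0.8, -0.6]
width: 0.0333
grip_force: 30.0
```

```bash
python3 -m jog '[[0,0,0.015,0],[0,0,0.01,0],[0,0,0.006,0],[0,0,0.004,0],[0,0,0.002,0],[0,0,0.0015,0],[0,0,0,0],[0,0,0,0]]'
```

```text
clock: 21.98
eef_pos: [0.5962, 0.2211, 0.0362]
ee_rot: [-1.877, -2.518, 0.0]
ft_force: [-11.5, -3.0, 21.8]
width: 0.0339
grip_force: 30.0
```

```bash
python3 -m jog '[[0,0,-0.001,0],[0,0,0,0],[0,0,0,0]]';python3 snap.py w6; python3 -m jog '[[0,0,-0.001,0],[0,0,0,0],[0,0,0,0]]'; python3 -c "
from h import *
f=grab('side');cv2.imwrite('pics/s2.png',cv2.resize(f['color'][160:320,100:300],(750,600),interpolation=cv2.INTER_CUBIC))"
```

```text
clock: 22.23
eef_pos: [0.5967, 0.2213, 0.0362]
ee_rot: [1.877, 2.519, 0.001]
ft_force: [-1.1, -0.7, 5.7]
width: 0.0332
grip_force: 30.0
clock: 22.53
eef_pos: [0.5964, 0.2213, 0.0368]
ee_rot: [1.877, 2.519, -0.0]
ft_force: [-0.3, 0.3, -0.5]
width: 0.0336
grip_force: 30.0
```

View pics/s2.png

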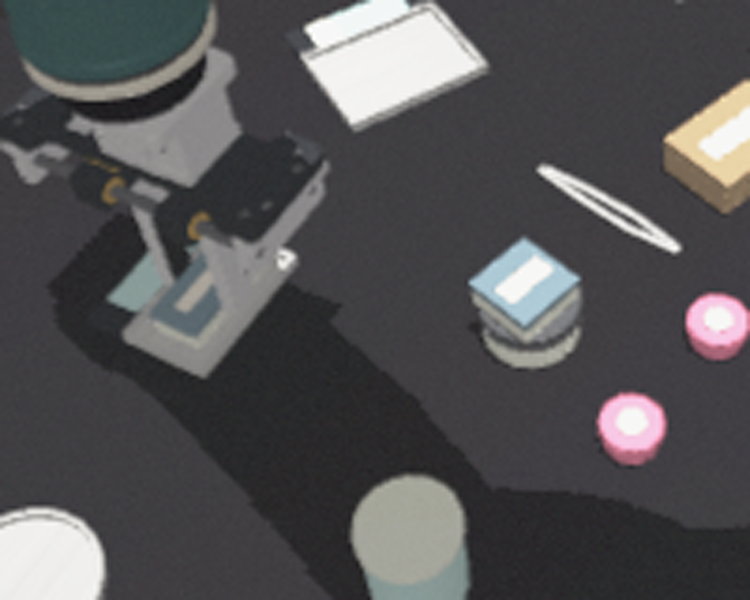

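The side view shows the long box (190,290) centred inside its tray, and the contact at z 0.0362 was the floor. Release.

```bash
python3 -m jog '[[0,0,0,0],[0,0,0,0],[0,0,0,0],[0,0,0,0]]' 0.4; python3 -m jog '[[0,0,-0.005,0],[0,0,-0.02,0],[0,0,-0.03,0],[0,0,-0.03,0],[0,0,-0.03,0],[0,0,0,0]]' 0; python3 -c "
from h import *
print(env.observe()['joint_positions'])"
```

```text
clock: 22.92
eef_pos: [0.5964, 0.2213, 0.037]
ee_rot: [1.877, 2.519, -0.0]
ft_force: [0.0, -0.7, 0.1]
width: 0.0552
grip_force: 0.0
clock: 23.42
eef_pos: [0.5988, 0.2216, 0.1579]
ee_rot: [1.876, 2.516, 0.01]
ft_force: [-0.1, 0.4, 0.4]
width: 0.0917
grip_force: 0.0
[-0.85667633  0.58761085  0.63909319  1.66626791 -0.4010538   1.01456605
  0.20455391]
```

```bash
python3 -m jog '[[-0.0112,-0.0312,0,0],[-0.0112,-0.0312,0,0],[-0.0112,-0.0312,0,0],[-0.0112,-0.0312,0,0],[-0.0112,-0.0312,0,0],[-0.0112,-0.0312,0,0],[0,0,0,0.097],[0,0,0,0.097],[0,0,0,0.097],[0,0,0.02,0],[0,0,0.02,0],[0,0,0,0],[0,0,0,0],[0,0,0,0]]'
```

```text
clock: 24.58
eef_pos: [0.4367, 0.1032, 0.1128]
ee_rot: [2.223, 2.22, 0.001]
ft_force: [-0.8, 0.1, 0.2]
width: 0.0938
grip_force: 0.0
```

```bash
python3 -m jog '[[0,0.0008,0.02,0],[0,0,0.015,0],[0,0,0.008,0],[0,0,0.005,0],[0,0,0,0],[0,0,0,0]]'; python3 -m jog '[[0,0,0,0],[0,0,0,0],[0,0,0,0],[0,0,0,0],[0,0,0,0],[0,0,0,0],[0,0,0,0],[0,0,0,0],[0,0,0,0],[0,0,0,0]]' 1
```

```text
clock: 25.08
eef_pos: [0.4374, 0.1033, 0.0646]
ee_rot: [2.223, 2.22, 0.001]
ft_force: [0.0, -0.3, -0.4]
width: 0.0939
grip_force: 0.0
clock: 25.92
eef_pos: [0.4371, 0.1033, 0.064]
ee_rot: [2.223, 2.22, -0.0]
ft_force: [-0.3, 0.5, 1.8]
width: 0.0456
grip_force: 30.0
```

```bash
python3 -m jog '[[0,0,-0.004,0],[0,0,-0.01,0],[0,0,-0.02,0],[0,0,-0.03,0],[-0.0145,0.007,-0.016,0],[-0.029,0.014,0,0],[-0.029,0.014,0,0],[-0.029,0.014,0,0],[-0.029,0.014,0,0],[-0.029,0.014,0,0],[-0.029,0.014,0,0],[-0.029,0.014,0,0],[-0.029,0.014,0,0],[-0.029,0.014,0,0],[-0.029,0.014,0,0],[-0.029,0.014,0,0],[0,0,0,0.07],[0,0,0.02,0],[0,0,0.03,0],[0,0,0.02,0]]'; python3 -m jog '[[0,0,0.015,0],[0,0,0.01,0],[0,0,0,0],[0,0,0,0],[0,0,0,0]]'
```

```text
clock: 27.58
eef_pos: [0.5974, -0.2301, 0.0731]
ee_rot: [-2.299, -2.141, 0.001]
ft_force: [0.1, 0.6, -0.9]
width: 0.0458
grip_force: 30.0
clock: 28.0
eef_pos: [0.5983, -0.2307, 0.0504]
ee_rot: [2.298, 2.14, 0.001]
ft_force: [-0.5, -0.4, -1.0]
width: 0.0457
grip_force: 30.0
```

Down to ≈0.0375.

```bash
python3 -m jog '[[0,0,0.006,0],[0,0,0.004,0],[0,0,0.002,0],[0,0,0.001,0],[0,0,0,0],[0,0,0,0]]'
```

```text
clock: 28.5
eef_pos: [0.5977, -0.2302, 0.0368]
ee_rot: [-2.299, -2.141, -0.001]
ft_force: [-6.2, 3.8, 15.8]
width: 0.0456
grip_force: 30.0
```

```bash
python3 -m jog '[[0,0,-0.001,0],[0,0,0,0]]'; python3 -m jog '[[0,0,0,0],[0,0,0,0],[0,0,0,0]]' 0.35; python3 -m jog '[[0,0,-0.005,0],[0,0,-0.02,0],[0,0,-0.03,0],[0,0,-0.03,0],[0,0,-0.03,0],[0,0,0,0]]' 0; python3 -c "
from h import *
print(env.observe()['joint_positions'])"
```

```text
clock: 28.67
eef_pos: [0.5979, -0.2304, 0.0372]
ee_rot: [2.299, 2.141, 0.0]
ft_force: [-0.1, -0.4, -0.5]
width: 0.0458
grip_force: 30.0
clock: 28.92
eef_pos: [0.5977, -0.2303, 0.0369]
ee_rot: [-2.299, -2.141, 0.0]
ft_force: [-0.4, 0.6, 0.2]
width: 0.0605
grip_force: 0.0
clock: 29.42
eef_pos: [0.5996, -0.2317, 0.1578]
ee_rot: [2.295, 2.137, 0.005]
ft_force: [0.7, -0.0, 1.1]
width: 0.0938
grip_force: 0.0
[-0.20619435  0.63346532  0.75946866  1.65692889 -0.49203731  1.04428446
  0.63563531]
```

```bash
python3 -m jog '[[0.0183,-0.0252,0,0],[0.0183,-0.0252,0,0],[0.0183,-0.0252,0,0],[0.0183,-0.0252,0,0],[0.0183,-0.0252,0,0],[0.0183,-0.0252,0,0],[0.0183,-0.0252,0,0],[0,0,0.03,0],[0,0,0.03,0],[0,0,0.02,0],[0,0,0,0],[0,0,0,0],[0,0,0,0]]'
```

```text
clock: 30.5
eef_pos: [0.4314, -0.0906, 0.073]
ee_rot: [2.299, 2.14, 0.001]
ft_force: [-0.7, -0.8, 0.5]
width: 0.0938
grip_force: 0.0
```

```bash
python3 -m jog '[[0,0,0.015,0],[0,0,0.015,0],[0,0,0.006,0],[0,0,0.0025,0],[0,0,0,0],[0,0,0,0]]'; python3 -m jog '[[0,0,0,0],[0,0,0,0],[0,0,0,0],[0,0,0,0],[0,0,0,0],[0,0,0,0],[0,0,0,0],[0,0,0,0],[0,0,0,0]]' 1
```

```text
clock: 31.0
eef_pos: [0.4313, -0.0902, 0.0343]
ee_rot: [2.299, 2.14, 0.001]
ft_force: [1.3, -0.3, 0.5]
width: 0.0943
grip_force: 0.0
clock: 31.75
eef_pos: [0.431, -0.0901, 0.0336]
ee_rot: [2.299, 2.141, 0.0]
ft_force: [-0.4, 0.4, 2.9]
width: 0.0575
grip_force: 30.0
```

```bash
python3 -m jog '[[0,0,-0.004,0],[0,0,-0.01,0],[0,0,-0.02,0],[0,0,-0.026,0],[0.0061,0.0129,0,0],[0.0123,0.0259,0,0],[0.0123,0.0259,0,0],[0.0123,0.0259,0,0],[0.0123,0.0259,0,0],[0.0123,0.0259,0,0],[0.0123,0.0259,0,0],[0.0123,0.0259,0,0],[0.0123,0.0259,0,0],[0.0062,0.0129,0,0],[0,0,0,0.0815],[0,0,0,0.0815],[0,0,0.02,0],[0,0,0.02,0],[0,0,0,0],[0,0,0,0]]'
```

```text
clock: 33.42
eef_pos: [0.6705, 0.0038, 0.0537]
ee_rot: [-2.465, -1.947, 0.003]
ft_force: [-0.4, 0.4, -3.1]
width: 0.0574
grip_force: 30.0
```

```bash
python3 -m jog '[[0,0,0.008,0],[0,0,0.004,0],[0,0,0.003,0],[0,0,0.0015,0],[0,0,0,0],[0,0,0,0]]'
```

```text
clock: 33.92
eef_pos: [0.6712, 0.0038, 0.0372]
ee_rot: [2.465, 1.947, 0.0]
ft_force: [-0.8, -0.2, -2.9]
width: 0.0578
grip_force: 30.0
```

```bash
python3 -m jog '[[0,0,0.0008,0],[0,0,0,0],[0,0,0,0]]'; python3 -m jog '[[0,0,0,0],[0,0,0,0],[0,0,0,0]]' 0.24; python3 -m jog '[[0,0,-0.005,0],[0,0,-0.02,0],[0,0,-0.03,0],[0,0,-0.03,0],[0,0,-0.03,0],[0,0,0,0]]' 0; python3 -c "
from h import *
print(env.observe()['joint_positions'])"
```

```text
clock: 34.17
eef_pos: [0.6714, 0.0038, 0.0367]
ee_rot: [2.465, 1.947, 0.001]
ft_force: [-1.7, 0.6, 3.3]
width: 0.0578
grip_force: 30.0
clock: 34.42
eef_pos: [0.6712, 0.0038, 0.0363]
ee_rot: [2.465, 1.947, 0.0]
ft_force: [-0.7, 0.1, -0.0]
width: 0.0706
grip_force: 0.0
clock: 34.92
eef_pos: [0.6734, 0.0032, 0.1573]
ee_rot: [2.463, 1.944, 0.009]
ft_force: [-0.8, -0.3, 0.1]
width: 0.0939
grip_force: 0.0
[-0.5647006   0.69704558  0.78039364  1.57271209 -0.53583271  1.08880962
  0.11531753]
```

```bash
python3 -m jog '[[0.0044,-0.0279,0,0],[0.0044,-0.0279,0,0],[0.0044,-0.0279,0,0],[0.0044,-0.0279,0,0],[0.0044,-0.0279,0,0],[0.0044,-0.0279,0,0],[0.0044,-0.0279,0,0],[0.0044,-0.0279,0,0],[0.0044,-0.0279,0,0],[0,0,0.03,0],[0,0,0.03,0],[0,0,0.02,0],[0,0,0,0],[0,0,0,0],[0,0,0,0]]'; python3 -c "
from h import *
f=grab('side');cv2.imwrite('pics/s3.png',cv2.resize(f['color'][160:320,100:300],(750,600),interpolation=cv2.INTER_CUBIC))"
```

```text
clock: 36.17
eef_pos: [0.4367, 0.1003, 0.0723]
ee_rot: [2.466, 1.945, 0.001]
ft_force: [-0.7, 0.4, 0.3]
width: 0.0943
grip_force: 0.0
```

View pics/s3.png

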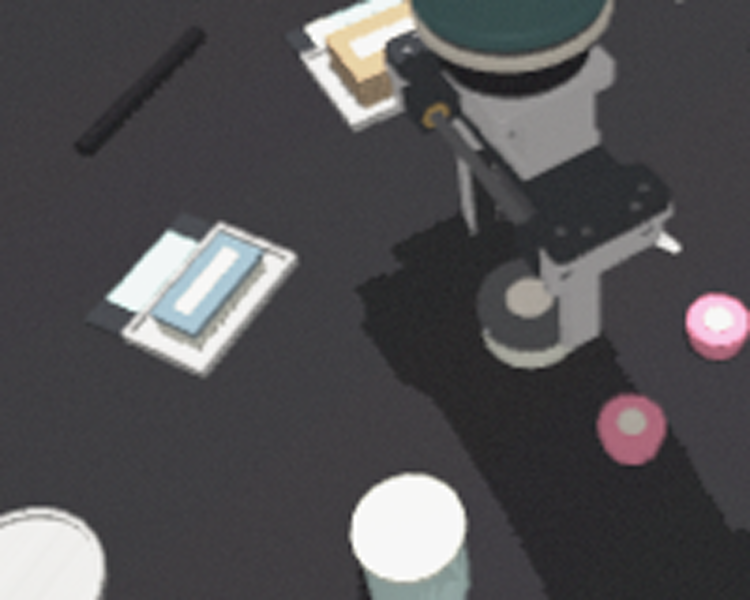

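The side view shows the filter tub (530,315) unmoved between the fingers, with the long box (210,285) and slide box (375,50) lying in their trays.

```bash
python3 -m jog '[[0,0,0.015,0],[0,0,0.015,0],[0,0,0.005,0],[0,0,0.0025,0],[0,0,0,0],[0,0,0,0]]'; python3 -m jog '[[0,0,0,0],[0,0,0,0],[0,0,0,0],[0,0,0,0],[0,0,0,0],[0,0,0,0],[0,0,0,0],[0,0,0,0],[0,0,0,0]]' 1
```

```text
clock: 36.72
eef_pos: [0.4365, 0.1006, 0.0344]
ee_rot: [2.466, 1.947, 0.001]
ft_force: [-0.7, 0.0, -0.3]
width: 0.0942
grip_force: 0.0
clock: 37.47
eef_pos: [0.4362, 0.1006, 0.0338]
ee_rot: [2.466, 1.947, 0.0]
ft_force: [-0.1, 0.1, 5.5]
width: 0.0613
grip_force: 30.0
```

```bash
python3 -m jog '[[0,0,-0.004,0],[0,0,-0.01,0],[0,0,-0.02,0],[0,0,-0.03,0],[0,0,-0.03,0],[0,0,-0.03,0],[0,0,-0.03,0],[0.02,0.026,0,0],[0.02,0.026,0,0],[0.02,0.026,0,0],[0.0313,-0.0089,0,0],[0.0313,-0.0089,0,0],[0.0313,-0.0089,0,0],[0.0313,-0.0089,0,0],[0.0313,-0.0089,0,0],[0.0313,-0.0089,0,0],[0.0313,-0.0089,0,0],[0.0313,-0.0089,0,0],[0,0,0,0],[0,0,0,0]]'; python3 -m jog '[[0,0,0.03,0],[0,0,0.035,0],[0,0,0.035,0],[0,0,0.025,0],[0,0,0.01,0],[0,0,0,0],[0,0,0,0]]'
```

```text
clock: 39.13
eef_pos: [0.5138, 0.4024, 0.1879]
ee_rot: [2.462, 1.949, -0.001]
ft_force: [0.8, -0.5, -0.8]
width: 0.0617
grip_force: 30.0
clock: 39.72
eef_pos: [0.5154, 0.4005, 0.054]
ee_rot: [2.466, 1.945, 0.001]
ft_force: [-0.1, 0.3, -0.6]
width: 0.0618
grip_force: 30.0
```

```bash
python3 -m jog '[[0,0,0.008,0],[0,0,0.004,0],[0,0,0.003,0],[0,0,0.0015,0],[0,0,0,0],[0,0,0,0]]'
```

```text
clock: 40.22
eef_pos: [0.5147, 0.4011, 0.0368]
ee_rot: [-2.465, -1.947, -0.0]
ft_force: [-3.7, -1.2, 6.5]
width: 0.0611
grip_force: 30.0
```

```bash
python3 -m jog '[[0,0,0,0],[0,0,0,0],[0,0,0,0]]' 0.2; python3 -m jog '[[0,0,-0.005,0],[0,0,-0.02,0],[0,0,-0.03,0],[0,0,-0.03,0],[0,0,-0.03,0],[0,0,-0.03,0],[0,0,-0.03,0],[0,0,0,0]]' 0
python3 -m jog '[[-0.018,0.025,0,0],[-0.018,0.025,0,0],[-0.018,0.025,0,0],[-0.018,0.025,0,0],[0,0,0,0],[0,0,0,0]]'
python3 -c "
from h import *
f=grab('side');a=cv2.resize(f['color'],(800,600),interpolation=cv2.INTER_CUBIC)
f=grab('top');b=cv2.resize(f['color'][105:255,100:400],(800,400),interpolation=cv2.INTER_CUBIC)
cv2.imwrite('pics/fin.png',b);cv2.imwrite('pics/fins.png',a)"
```

```text
clock: 40.47
eef_pos: [0.5147, 0.401, 0.0363]
ee_rot: [2.466, 1.947, 0.0]
ft_force: [0.3, 0.3, -0.5]
width: 0.0745
grip_force: 0.0
clock: 41.13
eef_pos: [0.5166, 0.4016, 0.2172]
ee_rot: [-2.466, -1.946, -0.011]
ft_force: [-0.0, 0.7, 0.1]
width: 0.0941
grip_force: 0.0
clock: 41.63
eef_pos: [0.5963, 0.3057, 0.2114]
ee_rot: [2.468, 1.942, 0.0]
ft_force: [-0.4, 1.2, 0.4]
width: 0.094
grip_force: 0.0
```

View pics/fin.png

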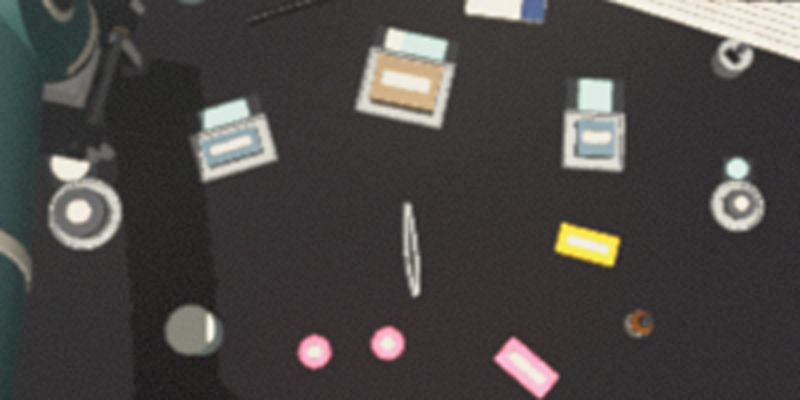

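View pics/fins.png

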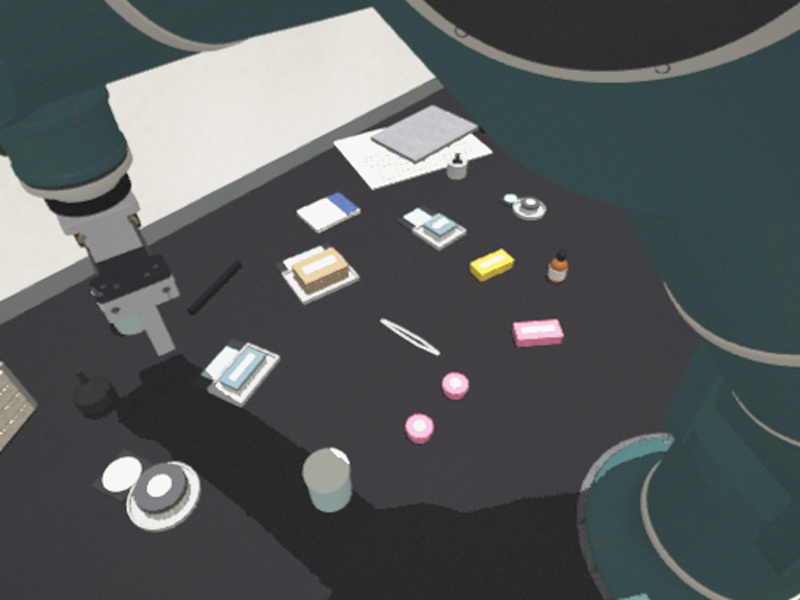

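All five sit level in their trays. In fin.png: filter (80,212), long (233,146), slide (405,83), square (596,138) and round (740,204). The arm is clear of everything.

```bash
python3 -c "
from cell import order
print(order.close_job())"
```

```text
the job is handed in; nothing more can be done
None
```

The job is handed in: the final pictures show all five containers lid up and level in their own trays, none was seen to fall, and the arm was clear after about 42 s of robot time; no verdict was returned.

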